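Close a microfluidic chip holder on its dowels and hold it shut

ROBOT

A 6-joint arm with a two-finger parallel gripper is mounted at the origin on the work surface. World frame = base frame: x ahead of the robot, y to its left, z up, the work surface at z = 0. Lengths are in mm, angles in rad, forces in N, time in s.
With the tool pointing down it reaches from about 400 to 925 mm from the base axis. Payload 12.5 kg.
Tool frame: the origin (TCP) lies on the centre line of the jaws, within the pads' length; the fingertips stand 14 mm ahead of it and the grasp point (between the pads) lies 5 mm behind it; z points along the fingers, x is the direction in which the jaws open and shut, and the axes are right-handed (so a half turn about z gives the same grasp; the last joint's range is limited). The gripper opens to 95 mm and grips with 3 to 60 N. Pads are 20 mm wide; open, the fingers measure 119 mm over their backs; the gripper's body (75 mm by 180 mm) begins 59 mm behind the grasp point.
Start: joints at [1.004, 0.491, 1.559, -0, 1.092, -0.106], TCP at [277.902, 559.835, 228.661] pointing down, gripper open.
Joint ranges: [-3.1, 3.1], [-0.84, 2.19], [0.05, 2.79], [-1.13, 4.28], [0.06, 2.93], [-2.69, 2.69]. Speed limits (rad/s): [2.22, 2.22, 2.79, 3.14, 3.14, 3.14].

INTERFACE

Orientations are given as [roll, pitch, yaw] about the fixed x, y, z axes, in that order (R = Rz(yaw) Ry(pitch) Rx(roll)).
In Python, from cell import state, read_camera, job_done gives the robot as it stands.
- The arm moves only by the shell command python3 -m handwheel 'ROWS'. ROWS is JSON, a list of rows, each an object of numbers: "hand": the finger opening in m, from 0 to 0.0951; "x", "y", "z": the shift along the world's x, y, z in m; "spin": the turn about the world's z in units of 5 degrees (1.0 is 5 degrees). In form: [{"hand": .., "x": .., "y": .., "z": .., "spin": ..}, ...]. A call has 1 to 20 rows; each row is the pose to reach, as a shift and turn from the pose commanded when the call began; what a row does not reach only later rows make up. A row lasts 1/12 s, in which the tool goes at most 41.7 mm and 7.16 degrees, less where a joint would pass 70% of its speed; a pose out of reach is approached as far as the arm can. A call with a gripper value outside its range is refused whole. The fingers move at their own pace and stop on an object; the grip force is fixed at half the most. Time passes only in rows, so rows that repeat a pose let the fingers close. It gives the time, the measured TCP pose, the force and the opening at its end, in the units of the state.
- state(): the state, without advancing time (a new reading comes with each control period).
- read_camera(name): name is "scene" or "top" or "wrist"; returns a dict with "img" (384x512x3 uint8, red, green, blue), "fx", "fy", "cx", "cy" (pixels), "T" (4x4, takes a point from camera to world coordinates). Camera axes: x right, y down, z forward; pixel columns grow to the right and rows downward; lengths in mm; the calibration is good to about 2 mm. A picture is of the moment at which its call begins. There is no depth.
- job_done(): hands the job in, once; it reports no verdict.
The state is a dict: "t": time; "joints": joint angles; "qvel": joint speeds; "tau": joint torques, N m; "eef_pos": TCP position; "tcp_rot": TCP orientation; "ft_force": force on the tool from outside, world axes, zero at the start; "moment": the same for the moment, N m; "opening": opening from 0.0 (shut) to 1.0 (fully open).
Only numpy, scipy, OpenCV 4.12 (cv2) and the standard library are available. Lean on these libraries where they do the work, as an engineer would, in place of code of your own. Each camera call takes 0.05 s, during which the arm holds its last target. There are 200 camera calls.

TASK

Close the microfluidic chip holder: pick up its loose upper half, bring it the right way round over the lower half (it fits one way only), lower it onto the two dowels and press it down against the sprung chip until the two halves meet flush all round. Do not ram it, and leave the other things on the bench where they are. Finish while still holding it pressed shut with the gripper, as its springs would push it open again before the clamp screws are put in.

Things in the scene. Friction and masses are not known exactly. Their poses are not given: they have to be found in the camera images.
- holder_top: Loose upper half of the chip holder, lying flat on the bench, right side up, about 0.38 kg: bare aluminium plate 128 x 66 mm, 12 mm thick, with a tongue (14 mm long, 30 mm wide) on one short end and a tan plastic block in the middle of its top. Origin: middle of the plate's underside; x along the plate towards the tongue, z up.
- block (a point): Grip point of the upper half, in the tan block: 64 mm (along x) by 36 mm (along y, the width to grip), 36 mm tall, standing on the middle of the plate; three black port plugs 7 mm tall on top. The point is on the block's middle axis, 24 mm above the plate's upper face, 12 mm below the block's top, 36 mm above the plate's underside. Axes as for the upper half.
- big_hole (a point): Centre of the larger dowel hole (11.5 mm, right through the plate) at the underside of the upper half; 52 mm from the middle towards the tongue, on the middle line. Axes as for the upper half.
- small_hole (a point): Centre of the smaller dowel hole (7.5 mm, right through the plate) at the underside of the upper half; 52 mm from the middle, on the end away from the tongue. Axes as for the upper half.
- holder_base: Lower half, fixed to the bench: bare aluminium block 128 x 66 mm with the same tongue on one end, on a dark grey mounting plate 160 x 90 mm, 8 mm thick. Its flat upper face, which the upper half's underside must meet, is 32 mm above the bench. The halves fit tongue over tongue. Origin: middle of its underside, on the bench; x towards the tongue, z up.
- big_dowel (a point): Foot of the thicker dark steel dowel, on the upper face of the lower half at the tongue end: 10 mm diameter, 16 mm tall, its top 4.5 mm tapered. When the holder is shut the larger hole's point lies on this point. Axes as for the lower half.
- small_dowel (a point): Foot of the thinner dark steel dowel, on the upper face of the lower half at the end away from the tongue: 6 mm diameter, 16 mm tall, its top 4.5 mm tapered. When the holder is shut the smaller hole's point lies on this point. Axes as for the lower half.
- chip_nest (a joint): How far (m) the sprung nest with its 76 x 26 mm glass chip, in the middle of the lower half, is pushed down. At 0 the chip stands 5 mm proud of the lower half's upper face; at 0.005 they are level and the halves meet. The springs push up with 7 N at 0 and 11 N at 0.005, more than the upper half weighs, so the holder opens by 5 mm if not pressed.
- reagent_bottle: Amber reagent bottle, 60 mm diameter, 130 mm tall, standing on the bench; to be left alone. Origin under its middle.
- slide_box: Blue flat box of microscope slides, 87 x 102 mm, 33 mm tall; to be left alone. Origin under its middle.
- screw_dish: Open glass dish, 90 mm across, 14 mm tall, with the clamp screws in it; to be left alone. Origin under its middle.
- hex_driver: Screwdriver with a black handle, about 170 mm long, lying on the bench; to be left alone. Origin under its middle; x along it towards the blade.
Things that resemble listed ones, but are neither listed nor needed, are in the scene too. Leave any blue or purple look-alike of the holder_top alone.

How it is judged:
By the outcome, as a careful person would: the job done as asked, in the order asked, and still so for the second after the job is handed in, while the arm keeps its last pose, push and grip.
It also fails if it takes over 42 s, if anything falls off the work surface, if the arm or the gripper's body presses on something with over 40 N, if the wrist force passes 120 N, or if a joint passes its speed limit or range.

## Working session

There is one attempt and no reset: what is moved stays moved. The work goes in short steps, Python scripts to look and compute and a shell command to move; the robot and the scene stay as the last step left them, time stands still between calls to the robot, and variables do not carry over. Pictures are saved under pics/ and viewed, about 8 in all and at most 12, crops included, and the job is handed in when it is done.

```bash
mkdir -p pics; cat > h.py <<'E'
import cv2, numpy as np
from cell import state, read_camera
def snap(n,f):
    c=read_camera(n); cv2.imwrite('pics/'+f,c['img'][:,:,::-1]); np.savez('pics/'+f[:-4],**{k:c[k] for k in('fx','fy','cx','cy','T')}); return c
def ray(c,uv,z):
    T=np.array(c['T']); d=T[:3,:3]@np.array([(uv[0]-c['cx'])/c['fx'],(uv[1]-c['cy'])/c['fy'],1]); o=T[:3,3]
    return o+d*(z-o[2])/d[2]
def proj(c,p):
    T=np.array(c['T']); q=T[:3,:3].T@(np.array(p)-T[:3,3]); return [c['fx']*q[0]/q[2]+c['cx'],c['fy']*q[1]/q[2]+c['cy']]
E
python3 - <<'E'
from h import *
a=snap('top','t1.png'); b=snap('scene','s1.png'); print(a['T'],a['fx'],b['T']); print(state())
E
```

```text
[[-1.61118070e-02 -9.87387264e-01  1.57501745e-01  4.54430892e+02]
 [-9.99845957e-01  1.70071219e-02  4.33830460e-03 -4.09588705e+00]
 [-6.96223809e-03 -1.57407585e-01 -9.87509179e-01  1.12275005e+03]
 [ 0.00000000e+00  0.00000000e+00  0.00000000e+00  1.00000000e+00]] 380.02837891877556 [[-3.35839860e-02  7.16129653e-01 -6.97158832e-01  1.42357990e+03]
 [ 9.99387915e-01  1.72276073e-02 -3.04467623e-02  2.96723305e+01]
 [-9.79345073e-03 -6.97754635e-01 -7.16269892e-01  8.59263604e+02]
 [ 0.00000000e+00  0.00000000e+00  0.00000000e+00  1.00000000e+00]]
{'t': 0.1, 'joints': array([ 1.00439209e+00,  4.91508378e-01,  1.55939598e+00, -7.95750277e-07,
        1.09168855e+00, -1.05602773e-01]), 'qvel': array([-0.00047325, -0.00184394, -0.00074132, -0.0005782 , -0.00026952,
        0.00018094]), 'tau': array([ 3.00175641e-03, -6.13623905e+01, -2.58610350e+01,  6.93871756e-02,
        4.68911638e-02, -1.56476278e-05]), 'eef_pos': array([277.78903951, 559.64864813, 228.11194913]), 'tcp_rot': array([-3.14148792e+00,  9.94759105e-04,  1.10999528e+00]), 'ft_force': array([0.0957737 , 0.55456042, 0.16444956]), 'moment': array([ 0.02015928,  0.02173796, -0.00764471]), 'opening': 1.0028548285814425}
```

View pics/t1.png

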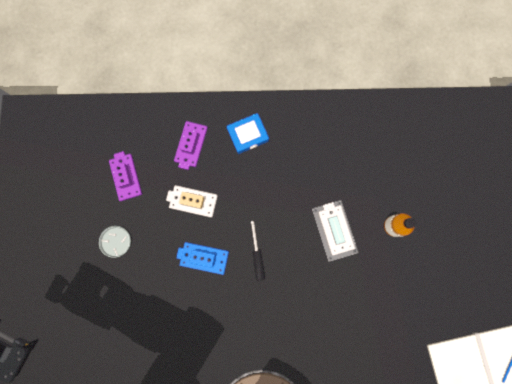

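View pics/s1.png

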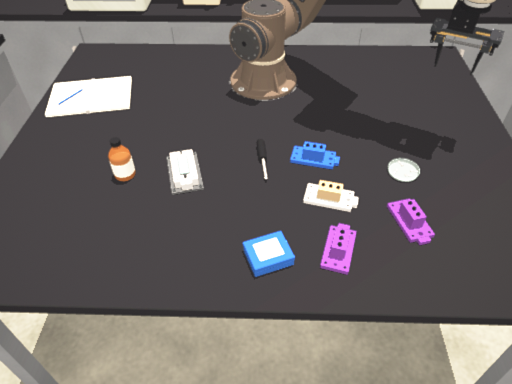

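Top view: the upper half is at px (192,201) with its tongue at the left (169,197). The base is at (336,231) with its tongue at the far end (331,206). The blue and purple look-alikes stand around the upper half.

```bash
python3 - <<'E'
from h import *
im=cv2.imread('pics/t1.png'); c=dict(np.load('pics/t1.npz'))
hsv=cv2.cvtColor(im,cv2.COLOR_BGR2HSV)
def run(x0,x1,y0,y1,z,thr):
    m=np.zeros(im.shape[:2],np.uint8); m[y0:y1,x0:x1]=(hsv[y0:y1,x0:x1,2]>thr)*255
    cs,_=cv2.findContours(m,cv2.RETR_EXTERNAL,cv2.CHAIN_APPROX_NONE); k=max(cs,key=cv2.contourArea)
    w=np.array([ray(c,p[0],z)[:2] for p in k],np.float32)
    r=cv2.minAreaRect(w); print(r, cv2.boxPoints(r).round().tolist())
run(160,222,180,220,12,150); run(308,362,198,264,32,190)
for p,z in(((169,197),12),((192,201),48),((331,206),32),((336,231),32)): print(p,ray(c,p,z))
# tan
m=((hsv[...,0]<25)&(hsv[...,1]>70)&(hsv[...,2]>120)).astype(np.uint8); m[:,:160]=0;m[:,222:]=0;m[:180]=0;m[225:]=0
k=cv2.minAreaRect(cv2.findNonZero(m)); print(k,ray(c,k[0],48))
E
```

```text
((607.6478881835938, 199.77874755859375), (145.68505859375, 70.27521514892578), 76.55557250976562) [[557.0, 137.0], [625.0, 121.0], [659.0, 262.0], [590.0, 279.0]]
((519.5432739257812, -219.01768493652344), (145.31675720214844, 70.46681213378906), 15.578790664672852) [[440.0, -205.0], [459.0, -272.0], [599.0, -233.0], [580.0, -166.0]]
(169, 197) [618.72088499 263.73829183  12.        ]
(192, 201) [600.72609661 189.03965326  48.        ]
(331, 206) [ 581.51334535 -209.65431411   32.        ]
(336, 231) [ 509.49610026 -220.57598035   32.        ]
((191.5576934814453, 199.7115478515625), (22.553354263305664, 12.159199714660645), 11.309932708740234) [604.46140568 190.34630013  48.        ]
```

```bash
python3 -m handwheel '[{"hand":0.0951,"x":0.08,"y":-0.09,"z":0,"spin":-4},{"hand":0.0951,"x":0.16,"y":-0.18,"z":0,"spin":-8},{"hand":0.0951,"x":0.24,"y":-0.27,"z":0,"spin":-12},{"hand":0.0951,"x":0.328,"y":-0.366,"z":0,"spin":-15.4},{"hand":0.0951,"x":0.328,"y":-0.366,"z":0,"spin":-15.4},{"hand":0.0951,"x":0.328,"y":-0.366,"z":0,"spin":-15.4},{"hand":0.0951,"x":0.328,"y":-0.366,"z":0,"spin":-15.4},{"hand":0.0951,"x":0.328,"y":-0.366,"z":0,"spin":-15.4},{"hand":0.0951,"x":0.328,"y":-0.366,"z":0,"spin":-15.4},{"hand":0.0951,"x":0.328,"y":-0.366,"z":0,"spin":-15.4},{"hand":0.0951,"x":0.328,"y":-0.366,"z":0,"spin":-15.4},{"hand":0.0951,"x":0.328,"y":-0.366,"z":0,"spin":-15.4},{"hand":0.0951,"x":0.328,"y":-0.366,"z":0,"spin":-15.4},{"hand":0.0951,"x":0.328,"y":-0.366,"z":0,"spin":-15.4},{"hand":0.0951,"x":0.328,"y":-0.366,"z":0,"spin":-15.4},{"hand":0.0951,"x":0.328,"y":-0.366,"z":0,"spin":-15.4},{"hand":0.0951,"x":0.328,"y":-0.366,"z":0,"spin":-15.4},{"hand":0.0951,"x":0.328,"y":-0.366,"z":0,"spin":-15.4},{"hand":0.0951,"x":0.328,"y":-0.366,"z":0,"spin":-15.4},{"hand":0.0951,"x":0.328,"y":-0.366,"z":0,"spin":-15.4}]'
python3 - <<'E'
from h import *
a=snap('wrist','w1.png'); print(a['T'],a['fx']); print(state()['eef_pos'],state()['tcp_rot'],state()['joints'])
E
```

```text
t: 1.77
eef_pos: [605.7, 194.3, 228.8]
tcp_rot: [-3.142, -0.0, -0.233]
ft_force: [0.8, 0.8, 0.6]
opening: 1.003
[[ 9.72945906e-01 -2.22519105e-01 -6.21410597e-02  6.23765142e+02]
 [-2.31028546e-01 -9.35396327e-01 -2.67692964e-01  2.70199567e+02]
 [ 1.44027993e-03  2.74807132e-01 -9.61498292e-01  3.84881454e+02]
 [ 0.00000000e+00  0.00000000e+00  0.00000000e+00  1.00000000e+00]] 305.50873058393285
[605.72165581 194.17878214 228.75256679] [-3.14156103e+00 -1.65955006e-04 -2.33331113e-01] [ 2.06452182e-01  5.06735669e-01  1.52996546e+00 -4.70553095e-05
  1.10472789e+00  4.39804435e-01]
```

View pics/w1.png

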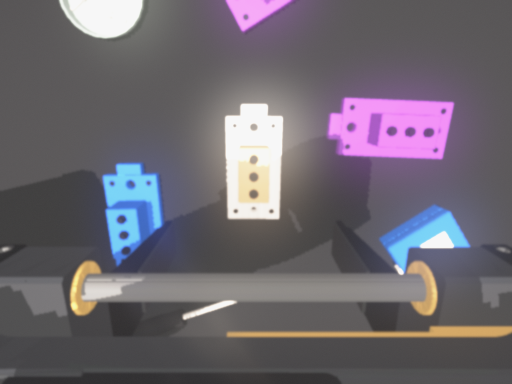

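The wrist view shows the upper half centred near (254,165), tongue up. Big hole at (254,127), small hole at about (254,209). I'll measure its outline at z=12.

```bash
python3 - <<'E'
from h import *
im=cv2.imread('pics/w1.png'); c=dict(np.load('pics/w1.npz'))
m=np.zeros(im.shape[:2],np.uint8); s=im[90:232,215:295].min(2); full=im[90:232,215:295].max(2)
m[90:232,215:295]=(full>190)*255
cs,_=cv2.findContours(m,cv2.RETR_EXTERNAL,cv2.CHAIN_APPROX_NONE); k=max(cs,key=cv2.contourArea)
w=np.array([ray(c,p[0],12)[:2] for p in k],np.float32)
r=cv2.minAreaRect(w); print(r)
for p,z in(((254,127),12),((254,209),12),((253.5,177),55)): print(p,ray(c,p,z))
a=ray(c,(254,127),12)-ray(c,(254,209),12); print(np.hypot(*a[:2]),np.degrees(np.arctan2(a[1],a[0])),proj(c,state()['eef_pos']))
big=cv2.resize(im[90:232,205:305],None,fx=4,fy=4,interpolation=cv2.INTER_CUBIC); cv2.imwrite('pics/w1c.png',big)
E
```

```text
((608.2675170898438, 202.2032470703125), (143.6183319091797, 69.89025115966797), 76.61102294921875)
(254, 127) [619.14341816 245.0867928   12.        ]
(254, 209) [595.24996997 144.20361398  12.        ]
(253.5, 177) [606.62912664 195.29681816  55.        ]
103.67406925111997 76.67543446653576 [np.float64(252.9713166950727), np.float64(249.516221861418)]
```

View pics/w1c.png

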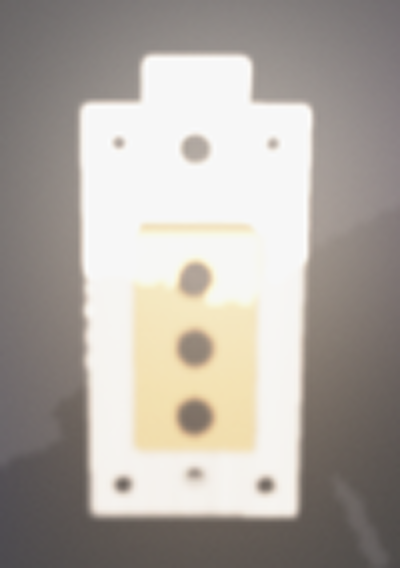

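Both methods put the plate centre at about (607,195) with yaw 76.65°. The hole spacing measures 103.7 mm against 104 mm given. I'll descend to the grip height (TCP z≈32) and close.

```bash
python3 -m handwheel '[{"hand":0.0951,"x":0.0013,"y":0.001,"z":-0.03,"spin":0},{"hand":0.0951,"x":0.0013,"y":0.001,"z":-0.07,"spin":0},{"hand":0.0951,"x":0.0013,"y":0.001,"z":-0.11,"spin":0},{"hand":0.0951,"x":0.0013,"y":0.001,"z":-0.15,"spin":0},{"hand":0.0951,"x":0.0013,"y":0.001,"z":-0.18,"spin":0},{"hand":0.0951,"x":0.0013,"y":0.001,"z":-0.192,"spin":0},{"hand":0.0951,"x":0.0013,"y":0.001,"z":-0.197,"spin":0},{"hand":0.0951,"x":0.0013,"y":0.001,"z":-0.197,"spin":0},{"hand":0.0951,"x":0.0013,"y":0.001,"z":-0.197,"spin":0},{"hand":0.0951,"x":0.0013,"y":0.001,"z":-0.197,"spin":0}]'
```

```text
t: 2.65
eef_pos: [608.2, 195.1, 33.7]
tcp_rot: [-3.14, -0.003, -0.234]
ft_force: [0.5, 0.6, 0.3]
opening: 1.002
```

```bash
python3 -m handwheel '[{"hand":0.045,"x":-0.0005,"y":0,"z":0,"spin":0},{"hand":0.03,"x":-0.0005,"y":0,"z":0,"spin":0},{"hand":0.02,"x":-0.0005,"y":0,"z":0,"spin":0},{"hand":0.02,"x":-0.0005,"y":0,"z":0,"spin":0},{"hand":0.02,"x":-0.0005,"y":0,"z":0,"spin":0},{"hand":0.02,"x":-0.0005,"y":0,"z":0,"spin":0},{"hand":0.02,"x":-0.0005,"y":0,"z":0,"spin":0},{"hand":0.02,"x":-0.0005,"y":0,"z":0,"spin":0},{"hand":0.02,"x":-0.0005,"y":0,"z":0,"spin":0},{"hand":0.02,"x":-0.0005,"y":0,"z":0,"spin":0}]'
```

```text
t: 3.48
eef_pos: [606.6, 194.8, 31.6]
tcp_rot: [3.141, 0.0, -0.234]
ft_force: [-1.3, -0.1, -1.5]
opening: 0.377
```

Gripped at 35.8 mm. Next I'll lift, carry it over beside the base at its final orientation (−61°), and look.

```bash
python3 -m handwheel '[{"hand":0.02,"x":0,"y":0,"z":0.01,"spin":0},{"hand":0.02,"x":0,"y":0,"z":0.035,"spin":0},{"hand":0.02,"x":0,"y":0,"z":0.065,"spin":0},{"hand":0.02,"x":-0.005,"y":-0.01,"z":0.095,"spin":-0.4},{"hand":0.02,"x":-0.018,"y":-0.03,"z":0.115,"spin":-1.2},{"hand":0.02,"x":-0.034,"y":-0.058,"z":0.118,"spin":-2.2},{"hand":0.02,"x":-0.05,"y":-0.086,"z":0.118,"spin":-3.3},{"hand":0.02,"x":-0.066,"y":-0.114,"z":0.118,"spin":-4.4},{"hand":0.02,"x":-0.082,"y":-0.142,"z":0.118,"spin":-5.5},{"hand":0.02,"x":-0.098,"y":-0.17,"z":0.118,"spin":-6.6},{"hand":0.02,"x":-0.114,"y":-0.198,"z":0.118,"spin":-7.7},{"hand":0.02,"x":-0.13,"y":-0.226,"z":0.118,"spin":-8.8},{"hand":0.02,"x":-0.146,"y":-0.254,"z":0.118,"spin":-9.9},{"hand":0.02,"x":-0.162,"y":-0.28,"z":0.118,"spin":-10.9},{"hand":0.02,"x":-0.174,"y":-0.3,"z":0.118,"spin":-11.7},{"hand":0.02,"x":-0.181,"y":-0.312,"z":0.118,"spin":-12.1},{"hand":0.02,"x":-0.184,"y":-0.316,"z":0.118,"spin":-12.2},{"hand":0.02,"x":-0.184,"y":-0.316,"z":0.118,"spin":-12.2},{"hand":0.02,"x":-0.184,"y":-0.316,"z":0.118,"spin":-12.2},{"hand":0.02,"x":-0.184,"y":-0.316,"z":0.118,"spin":-12.2}]'
python3 - <<'E'
from h import *
snap('wrist','w2.png'); s=state(); print(s['eef_pos'],s['tcp_rot'],s['ft_force'],s['opening'])
E
```

```text
t: 5.15
eef_pos: [423.1, -120.5, 149.8]
tcp_rot: [-3.141, -0.0, -1.297]
ft_force: [0.2, -0.7, -4.3]
opening: 0.375
[ 423.0852973  -120.46764634  149.71145402] [-3.14150324e+00 -5.69409621e-05 -1.29681305e+00] [-0.00908575 -0.69896833 -4.23597344] 0.37889847255220477
```

View pics/w2.png

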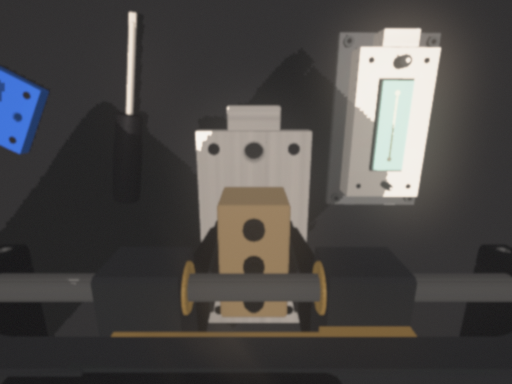

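Held plate at (254,150) is the big hole, tongue up at (254,115). Base is at the right with dowels at about (403,60) and (386,184). I'll enlarge the image for precise pixels.

```bash
python3 - <<'E'
import cv2,numpy as np
im=cv2.imread('pics/w2.png')
A=cv2.resize(im[20:210,330:445],None,fx=3.1,fy=3.1,interpolation=cv2.INTER_CUBIC)
B=cv2.resize(im[95:170,190:320],None,fx=3.1,fy=3.1,interpolation=cv2.INTER_CUBIC)
o=np.zeros((A.shape[0],A.shape[1]+B.shape[1],3),np.uint8); o[:,:A.shape[1]]=A; o[:B.shape[0],A.shape[1]:]=B
C=cv2.resize(im[290:325,200:310],None,fx=3.1,fy=3.1,interpolation=cv2.INTER_CUBIC); o[300:300+C.shape[0],A.shape[1]:A.shape[1]+C.shape[1]]=C
cv2.imwrite('pics/w2c.png',o); print(A.shape,o.shape)
E
```

```text
(589, 356, 3) (589, 759, 3)
```

View pics/w2c.png

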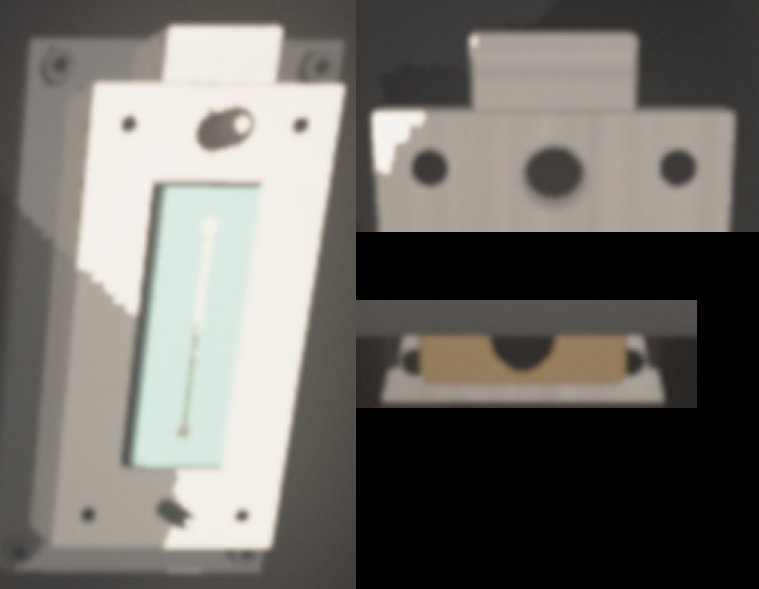

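```bash
python3 - <<'E'
from h import *
c=dict(np.load('pics/w2.npz'))
A=lambda p:((p[0]+.5)/3.1-.5+330,(p[1]+.5)/3.1-.5+20)
B=lambda p:((p[0]-356+.5)/3.1-.5+190,(p[1]+.5)/3.1-.5+95)
R=lambda f,l,z:np.array([ray(c,f(p),z)[:2] for p in l])
def fit(src,dst):  # rigid
    a,b=src.mean(0),dst.mean(0); U,_,V=np.linalg.svd((src-a).T@(dst-b)); r=(V.T@np.diag([1,np.linalg.det(V.T@U.T)])@U.T)
    t=b-r@a; return t,np.degrees(np.arctan2(r[1,0],r[0,0])),np.linalg.norm((src@r.T+t)-dst,axis=1).round(1)
base=R(A,[(94,83),(346,85),(271,548),(48,546)],32)
print('base corners',fit(np.array([[64,33],[64,-33],[-64,-33],[-64,33]],float),base))
h=R(A,[(129,124),(300,125),(88,515),(241,515)],32); print('holes',h.mean(0), np.linalg.norm(h[0]-h[2]),np.linalg.norm(h[1]-h[3]),np.linalg.norm(h[0]-h[1]),np.linalg.norm(h[2]-h[3]),np.degrees(np.arctan2(*((h[0]+h[1]-h[2]-h[3])[::-1]))))
print('bigdowel tip',R(A,[(241,122)],48),'small tip',R(A,[(186,519)],48))
s=state();p=s['eef_pos']
top=p[2]-31.6+12
pl=R(B,[(371,109),(735,109),(469,33),(638,33),(554,170)],top)
print('plate',fit(np.array([[64,33],[64,-33],[78,15],[78,-15],[52,0]],float),pl))
hh=R(B,[(430,167),(677,167)],top);print(np.linalg.norm(hh[0]-hh[1]))
print(p,s['tcp_rot'],np.degrees(s['tcp_rot'][2])+90)
# where are dowels predicted
E
```

```text
base corners (array([ 513.3626466 , -219.90620748]), np.float64(15.105063604757522), array([0.4, 0.5, 0.7, 0.7]))
holes [ 513.41250355 -219.98133971] 108.18454982126507 107.94605997650038 45.82463613737017 45.75213726075685 15.233208940516937
bigdowel tip [[ 563.94628454 -205.75105798]] small tip [[ 463.97608003 -232.57197282]]
plate (array([ 423.41658586, -120.23136857]), np.float64(15.703784267613154), array([0.3, 0.1, 0.6, 0.6, 1. ]))
45.80168528893239
[ 423.0852973  -120.46764634  149.71145402] [-3.14150324e+00 -5.69409621e-05 -1.29681305e+00] 15.698085291748484
```

Base is at (513.5,−219.8), yaw 15.15° (corners, holes and dowel tips agree within about 1 mm). Held plate is at (423.4,−120.2), yaw 15.70°. The shift is +90.1, −99.6 mm, −0.55°.

```bash
python3 -m handwheel '[{"hand":0.02,"x":0.006,"y":-0.007,"z":0,"spin":0},{"hand":0.02,"x":0.02,"y":-0.022,"z":0,"spin":-0.11},{"hand":0.02,"x":0.036,"y":-0.04,"z":0,"spin":-0.11},{"hand":0.02,"x":0.052,"y":-0.058,"z":0,"spin":-0.11},{"hand":0.02,"x":0.068,"y":-0.075,"z":0,"spin":-0.11},{"hand":0.02,"x":0.082,"y":-0.09,"z":-0.006,"spin":-0.11},{"hand":0.02,"x":0.088,"y":-0.098,"z":-0.018,"spin":-0.11},{"hand":0.02,"x":0.0901,"y":-0.0996,"z":-0.032,"spin":-0.11},{"hand":0.02,"x":0.0901,"y":-0.0996,"z":-0.044,"spin":-0.11},{"hand":0.02,"x":0.0901,"y":-0.0996,"z":-0.053,"spin":-0.11},{"hand":0.02,"x":0.0901,"y":-0.0996,"z":-0.057,"spin":-0.11},{"hand":0.02,"x":0.0901,"y":-0.0996,"z":-0.06,"spin":-0.11},{"hand":0.02,"x":0.0901,"y":-0.0996,"z":-0.06,"spin":-0.11},{"hand":0.02,"x":0.0901,"y":-0.0996,"z":-0.06,"spin":-0.11},{"hand":0.02,"x":0.0901,"y":-0.0996,"z":-0.06,"spin":-0.11},{"hand":0.02,"x":0.0901,"y":-0.0996,"z":-0.06,"spin":-0.11},{"hand":0.02,"x":0.0901,"y":-0.0996,"z":-0.06,"spin":-0.11}]'
python3 - <<'E'
from h import *
snap('wrist','w3.png'); snap('scene','s3.png'); s=state(); print(s['eef_pos'],s['tcp_rot'],s['ft_force'],s['opening'])
a=cv2.imread('pics/w3.png')[80:250,150:360]; b=cv2.imread('pics/s3.png')[100:220,130:240]
a=cv2.resize(a,None,fx=2.2,fy=2.2,interpolation=2); b=cv2.resize(b,None,fx=2.9,fy=2.9,interpolation=2)
o=np.zeros((max(a.shape[0],b.shape[0]),a.shape[1]+b.shape[1],3),np.uint8); o[:a.shape[0],:a.shape[1]]=a;o[:b.shape[0],a.shape[1]:]=b
cv2.imwrite('pics/c3.png',o); print(o.shape)
E
```

```text
t: 6.62
eef_pos: [513.0, -220.9, 90.1]
tcp_rot: [-3.141, -0.001, -1.308]
ft_force: [0.0, -0.0, -4.4]
opening: 0.38
[ 512.88264004 -220.8045978    89.96249697] [-3.14123890e+00 -4.57241063e-04 -1.30813232e+00] [-0.40020435  0.55459568 -4.44398425] 0.37596691660215176
(374, 781, 3)
```

View pics/c3.png

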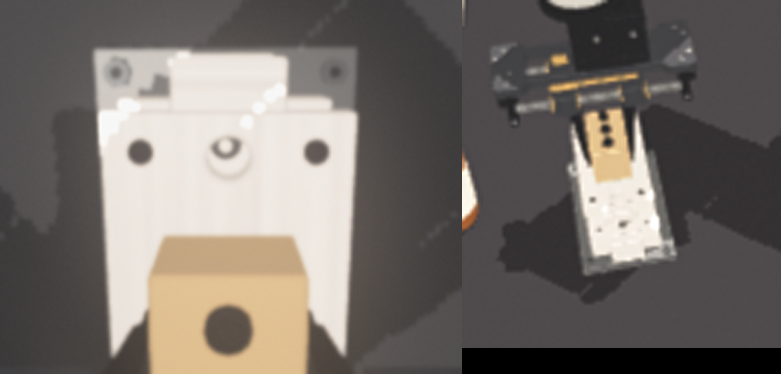

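The dowel shows in the big hole, about 0.6 mm left of centre. That matches the pose residual, so I'll correct by (+0.3,+0.8) mm and lower onto the tapers.

```bash
python3 -m handwheel '[{"hand":0.02,"x":0.0003,"y":0.0008,"z":-0.002,"spin":0},{"hand":0.02,"x":0.0003,"y":0.0008,"z":-0.004,"spin":0},{"hand":0.02,"x":0.0003,"y":0.0008,"z":-0.006,"spin":0},{"hand":0.02,"x":0.0003,"y":0.0008,"z":-0.008,"spin":0},{"hand":0.02,"x":0.0003,"y":0.0008,"z":-0.0095,"spin":0},{"hand":0.02,"x":0.0003,"y":0.0008,"z":-0.0105,"spin":0},{"hand":0.02,"x":0.0003,"y":0.0008,"z":-0.0115,"spin":0},{"hand":0.02,"x":0.0003,"y":0.0008,"z":-0.0125,"spin":0},{"hand":0.02,"x":0.0003,"y":0.0008,"z":-0.0125,"spin":0},{"hand":0.02,"x":0.0003,"y":0.0008,"z":-0.0125,"spin":0}]'; python3 -c "
from cell import state; s=state(); print(s['eef_pos'],s['ft_force'],s['moment'])"
```

```text
t: 7.55
eef_pos: [513.1, -220.0, 77.1]
tcp_rot: [3.142, -0.0, -1.308]
ft_force: [0.4, 0.4, -4.0]
opening: 0.377
[ 513.11036477 -219.97366173   77.14372495] [ 0.39758603  0.44080833 -3.9623509 ] [-0.03197205  0.22355258  0.01118055]
```

No contact force so far. I'll continue slowly to just above the chip (TCP ≈70).

```bash
python3 -m handwheel '[{"hand":0.02,"x":0,"y":0,"z":-0.001,"spin":0},{"hand":0.02,"x":0,"y":0,"z":-0.002,"spin":0},{"hand":0.02,"x":0,"y":0,"z":-0.003,"spin":0},{"hand":0.02,"x":0,"y":0,"z":-0.004,"spin":0},{"hand":0.02,"x":0,"y":0,"z":-0.005,"spin":0},{"hand":0.02,"x":0,"y":0,"z":-0.006,"spin":0},{"hand":0.02,"x":0,"y":0,"z":-0.007,"spin":0},{"hand":0.02,"x":0,"y":0,"z":-0.007,"spin":0},{"hand":0.02,"x":0,"y":0,"z":-0.007,"spin":0}]'; python3 -c "
from cell import state; s=state(); print(s['eef_pos'],s['ft_force'],s['moment'])"
```

```text
t: 8.3
eef_pos: [513.1, -220.0, 70.1]
tcp_rot: [3.141, 0.0, -1.308]
ft_force: [0.2, -0.1, -3.7]
opening: 0.375
[ 513.08810863 -219.96579309   70.09120802] [ 0.16134742 -0.14249313 -3.74021934] [-0.0985164   0.20590472  0.00960044]
```

```bash
python3 -m handwheel '[{"hand":0.02,"x":0,"y":0,"z":-0.001,"spin":0},{"hand":0.02,"x":0,"y":0,"z":-0.002,"spin":0},{"hand":0.02,"x":0,"y":0,"z":-0.003,"spin":0},{"hand":0.02,"x":0,"y":0,"z":-0.004,"spin":0},{"hand":0.02,"x":0,"y":0,"z":-0.005,"spin":0},{"hand":0.02,"x":0,"y":0,"z":-0.0056,"spin":0},{"hand":0.02,"x":0,"y":0,"z":-0.006,"spin":0},{"hand":0.02,"x":0,"y":0,"z":-0.006,"spin":0},{"hand":0.02,"x":0,"y":0,"z":-0.006,"spin":0}]'; python3 -c "
from cell import state; s=state(); print(s['eef_pos'],s['ft_force'],s['moment'])"
```

```text
t: 9.05
eef_pos: [513.2, -220.0, 64.4]
tcp_rot: [-3.141, -0.0, -1.308]
ft_force: [-1.5, 0.8, 5.9]
opening: 0.376
[ 513.1978336  -220.00480391   64.44962362] [-1.53358646  0.81281945  5.92726703] [ 0.17699101  0.5187554  -0.01480192]
```

```bash
python3 -m handwheel '[{"hand":0.02,"x":0,"y":0,"z":-0.0004,"spin":0},{"hand":0.02,"x":0,"y":0,"z":-0.0008,"spin":0},{"hand":0.02,"x":0,"y":0,"z":-0.001,"spin":0},{"hand":0.02,"x":0,"y":0,"z":-0.001,"spin":0},{"hand":0.02,"x":0,"y":0,"z":-0.001,"spin":0},{"hand":0.02,"x":0,"y":0,"z":-0.001,"spin":0}]'; python3 -c "
from cell import state; s=state(); print(s['eef_pos'],s['ft_force'],s['moment'])"
```

```text
t: 9.55
eef_pos: [513.2, -220.0, 63.5]
tcp_rot: [-3.141, -0.0, -1.308]
ft_force: [-3.0, 0.4, 6.8]
opening: 0.372
[ 513.18344475 -219.9902406    63.53954976] [-3.01210246  0.37362978  6.78293595] [ 0.16099476  0.59767302 -0.01515417]
```

```bash
python3 -m handwheel '[{"hand":0.02,"x":0,"y":0,"z":-0.0003,"spin":0},{"hand":0.02,"x":0,"y":0,"z":-0.0006,"spin":0},{"hand":0.02,"x":0,"y":0,"z":-0.0006,"spin":0},{"hand":0.02,"x":0,"y":0,"z":-0.0006,"spin":0},{"hand":0.02,"x":0,"y":0,"z":-0.0006,"spin":0}]'; python3 -c "
from cell import state; s=state(); print(s['eef_pos'],s['ft_force'],s['moment'])"
```

```text
t: 9.97
eef_pos: [513.2, -220.0, 63.5]
tcp_rot: [-3.141, -0.001, -1.308]
ft_force: [-3.5, 2.1, 15.6]
opening: 0.379
[ 513.22139233 -220.01800623   63.52695857] [-3.47148382  2.07448475 15.59247126] [0.53353665 0.9996803  0.07658685]
```

Now in hard contact: z has stopped at 63.5 (63.6 expected) and the force is rising above the spring. I'll press slightly more, hold, and look.

```bash
python3 -m handwheel '[{"hand":0.02,"x":-0.0002,"y":0,"z":-0.0003,"spin":0},{"hand":0.02,"x":-0.0002,"y":0,"z":-0.0003,"spin":0},{"hand":0.02,"x":-0.0002,"y":0,"z":-0.0003,"spin":0},{"hand":0.02,"x":-0.0002,"y":0,"z":-0.0003,"spin":0},{"hand":0.02,"x":-0.0002,"y":0,"z":-0.0003,"spin":0},{"hand":0.02,"x":-0.0002,"y":0,"z":-0.0003,"spin":0},{"hand":0.02,"x":-0.0002,"y":0,"z":-0.0003,"spin":0},{"hand":0.02,"x":-0.0002,"y":0,"z":-0.0003,"spin":0},{"hand":0.02,"x":-0.0002,"y":0,"z":-0.0003,"spin":0},{"hand":0.02,"x":-0.0002,"y":0,"z":-0.0003,"spin":0}]'
python3 - <<'E'
from h import *
snap('wrist','w4.png'); snap('scene','s4.png'); s=state(); print(s['eef_pos'],s['tcp_rot'],s['ft_force'],s['moment'],s['opening'])
a=cv2.imread('pics/w4.png')[80:250,150:360]; b=cv2.imread('pics/s4.png')[130:210,150:220]
a=cv2.resize(a,None,fx=2,fy=2,interpolation=2); b=cv2.resize(b,None,fx=5,fy=5,interpolation=2)
o=np.zeros((max(a.shape[0],b.shape[0]),a.shape[1]+b.shape[1],3),np.uint8); o[:a.shape[0],:a.shape[1]]=a;o[:b.shape[0],a.shape[1]:]=b
cv2.imwrite('pics/c4.png',o)
E
```

```text
t: 10.8
eef_pos: [513.2, -220.0, 63.5]
tcp_rot: [-3.141, -0.001, -1.308]
ft_force: [-3.7, 1.9, 17.6]
opening: 0.373
[ 513.20898575 -220.00872423   63.53780605] [-3.14058743e+00 -8.93435804e-04 -1.30818943e+00] [-2.73147069  3.27154582 17.74502695] [ 0.73150932  1.02442701 -0.00794018] 0.37701027482260896
```

View pics/c4.png

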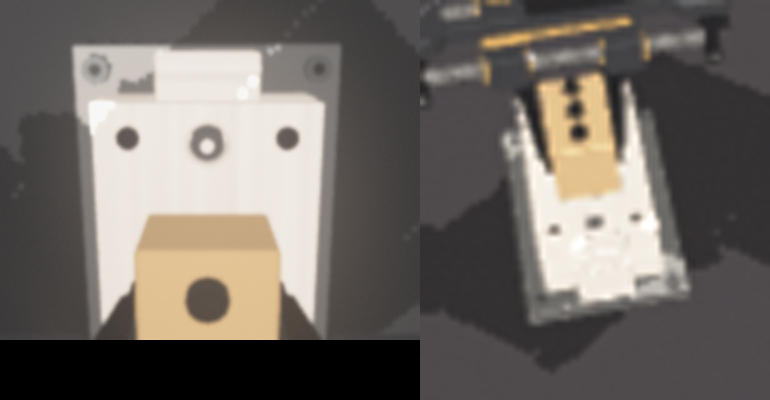

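The picture shows the big dowel standing concentric in its hole (207,143), tongue over tongue. Position and force are steady, so I'm handing it in.

```bash
python3 -c "
from cell import job_done,state; print(job_done()); s=state(); print(s['t'],s['eef_pos'],s['ft_force'])"
```

```text
the job is handed in; nothing more can be done
None
the job is handed in; nothing more can be done
```

The chip holder is shut, and I handed the job in at about 10.9 s with the gripper still pressing it closed. I gripped the upper half by its tan block and turned it 61.5° so its tongue lay over the base's tongue. It then went down over both dowels without measurable contact force, and I pressed it against the chip springs.

**Last checks:**
- **Height:** the TCP stopped at z = 63.5 mm, against 63.6 mm expected when flush. It did not drop further as the push rose to about 17.7 N on the wrist sensor. That leaves about 10 N pressing the halves together beyond the springs.
- **Tilt:** about 0.001 rad.
- **Fit:** the wrist picture shows the big dowel centred in its hole, with tongue over tongue.
- **Grip:** the opening held at about 35.8 mm, so the block did not slip.
- **Side force:** about 4 N and a moment of about 1 N m remained, probably light dowel contact. No check failed.

I could not see the seam all round or the small dowel directly, so flushness there rests on the height, force and tilt readings. A final state reading after hand-in was refused, so the readings above were taken just before it. Nothing else on the bench was touched as far as the forces and views show, but I did not measure the other items again.

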